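Tag and hold a specimen mount for its record photograph

ROBOT

A 7-joint arm with a two-finger parallel gripper is mounted at the origin on the work surface. World frame = base frame: x ahead of the robot, y to its left, z up, the work surface at z = 0. Lengths are in m, angles in rad, forces in N, time in s.
With the tool pointing down it reaches from about 0.4 to 0.875 m from the base axis. Payload 19.3 kg.
Tool frame: the origin (TCP) lies between the finger pads; the fingertips stand 19 mm ahead of it and the grasp point (between the pads) is the TCP (r.finger_overhang is the distance from the TCP to the fingertips, in m); z points along the fingers, y is the line along which they close (so a half turn about z gives the same grasp; the last joint's range is limited). The gripper opens to 85 mm and grips with 20 to 120 N. Pads are 22 mm wide; open, the fingers measure 114 mm over their backs; the gripper's body (76 mm by 85 mm) begins 54 mm behind the grasp point. The pads swing forward as they close: fully open they stand 13 mm farther back than shut.
Start: joints at [1.158, 0.521, -0.036, 1.599, 0.021, 1.021, -0.113], TCP at [0.21, -0.589, 0.25] pointing down, gripper open.
Joint ranges: [-2.91, 2.91], [-0.3, 2.13], [-1.5, 1.42], [0.17, 2.43], [-1.26, 4.41], [0.16, 1.93], [-2.52, 2.52]. Speed limits (rad/s): [1.89, 1.89, 2.39, 2.39, 3.01, 3.01, 3.01].

INTERFACE

Orientations are given as a unit quaternion [x, y, z, w].
In Python, from plant import r, eyes, ticket gives the robot as it stands (r), with the cameras (eyes) and the job (ticket).
- The arm moves only by the tool steer_hand, called after ">>>" as name(argument=value, ...) on one line, values as JSON. Schema: {"type":"object","properties":{"ticks":{"type":"string"},"only":{"type":"string"},"quiet":{"type":"boolean"},"lines":{"type":"string"}},"required":["ticks"],"additionalProperties":false}. ticks is a string of 1 to 20 rows, parted by semicolons, with the numbers parted by spaces; each row has 5 numbers: the finger opening in m, then dx, dy, dz in normalised numbers (1 is 0.5 m), then a turn about the tool's z in fractions of the full range, 1 being pi rad; each row is the pose to reach, as a shift and turn from the pose commanded when the call began, along the tool's axes at that moment; what a row does not reach only later rows make up. A row lasts 1/8 s, in which the tool goes at most 0.0625 m and 0.188 rad, less where a joint would pass 70% of its speed; a pose out of reach is approached as far as the arm can. The fingers move at their own pace and stop on an object; the grip force is fixed at half the most. Time passes only in rows, so rows that do not move let the fingers close. The tool returns the time, the measured TCP pose, the force, the opening and the grip force at its end. only (a regular expression) keeps the lines of the reply that match it, lines (a string "A,B") keeps lines A to B, and quiet returns only ok. A shift or turn number past 1, either way, is cut back to 1. Input that does not fit is refused with a message, and nothing moves.
- r.sense(): the state, without advancing time (a new reading comes with each control period).
- eyes.get_image(name): name is "scene" or "top" or "wrist"; returns a dict with "frame" (384x512x3 uint8, red, green, blue), "fx", "fy", "cx", "cy" (pixels), "dist_coeffs" ([k1, k2, p1, p2, k3] as OpenCV has them; the pictures are not rectified), "view" (4x4, takes a point from world to camera coordinates). Camera axes: x right, y down, z forward; pixel columns grow to the right and rows downward; lengths in m; the calibration is good to about 2 mm. A picture is of the moment at which its call begins. There is no depth.
- ticket.close_job(): hands the job in; it is judged then, once.
The state is a dict: "clock": time; "qpos": joint angles; "dq": joint speeds; "joint_efforts": joint torques, N m; "tcp_pos": TCP position; "orientation": TCP orientation; "force": force on the tool from outside, world axes, zero at the start; "torque": the same for the moment, N m; "finger_gap": finger opening in m; "gripper_force": force on a finger pad.
Only numpy, scipy, OpenCV 4.12 (cv2) and the standard library are available. Lean on these libraries where they do the work, as an engineer would, in place of code of your own. Each camera call takes 0.05 s, during which the arm holds its last target. There are 200 camera calls.

TASK

Set up the record photograph of the specimen: take the white hanger tag from its stand, hook it over the rail near the end farther from the pointer, slide it along the bar until its middle is in line with the pointer, and let it hang there. Then put the aluminium specimen mount flat on the photo plate and press it into the corner, its long side flush against the long stop and its short side against the short stop, and finish while still gripping it and pushing it firmly against both stops. Leave everything else on the bench where it is.

Things in the scene. Friction and masses are not known exactly. Their poses are not given: they have to be found in the camera images.
- rail: Fixed tag rail: foot plate 80 x 270 x 10 mm, two 16 mm square posts at y = +-120 mm, and on them a level square steel bar 12 x 12 mm, 256 mm long, along y over the plate's middle. Origin: centre of the plate's underside; bar top at z = 115 mm, nothing rises above it. The pointer is always in the -y half, so the end farther from it is the +y end.
- pointer: Fixed black pointer, the mark: block 18 x 18 x 12 mm with a 4 mm square pin up to z = 42 mm, standing on the rail's foot plate 30 mm to the -x side of the bar. Axes parallel to the rail's; origin: centre of its underside, 10 mm above the rail's. Its place along the bar (y) differs each time. The tag is in line when its origin has the pin's y.
- stand: Fixed grey tag stand: base 70 x 80 x 8 mm with an upright wall 12 mm thick (x), 60 mm wide (y), top at 80 mm. Origin: centre of the base's underside. At the start the tag straddles this wall.
- tag: Loose white rigid hanger tag, 60 g: bridge 28 (x) x 44 (y) x 4 mm, front leg (-x side) 60 mm down, back leg (+x side) 25 mm down, legs 4 mm thick, 44 mm wide, gap 20 mm; on the bridge a grip fin 10 mm thick (x), 24 mm wide (y), top at z = 38 mm, bridge top at 4 mm. Origin: middle of the bridge's underside, which rests on the stand's wall or the bar; y runs along the bar when hung, z up.
- nest: Fixed dark steel photo plate 140 x 150 x 10 mm; origin at the centre of its underside, top face at z = 10 mm. It carries the two stops, 12 mm high, which form a right-angled corner.
- stop_back: Fixed stop bar 12 mm thick, 12 mm high, 100 mm long along y: the long stop, on the nest's +x side. Axes parallel to the nest's. Its origin lies in its working face (which looks to -x), at the middle of the length and the bottom edge; the working face is at x = +40 mm of the nest, reaching from y = -60 to +40 mm.
- stop_side: Fixed stop bar 12 mm thick, 12 mm high, 60 mm long along x: the short stop, on the nest's +y side. Axes parallel to the nest's. Its origin lies in its working face (which looks to -y), at the middle of the length and the bottom edge; the working face is at y = +50 mm of the nest, reaching from x = -35 to +25 mm.
- corner (a point): Point where the planes of the two stops' working faces and the nest's top face meet; axes parallel to the nest's. A mount fully home has its origin 30 mm to -x and 40 mm to -y of this point and level with it.
- mount: Loose aluminium specimen mount (0.18 to 0.36 kg): a block 60 mm (x) x 80 mm (y) x 16 mm with a grip fin standing on its centre, 12 mm thick (x), 36 mm wide (y), top at z = 51 mm, and a thin pale wax strip on either side of the fin. Origin: centre of its underside, z up. It is the same after a half turn.
- vial: Bystander, to be left alone: amber glass sample vial, 34 mm across, 55 mm high. Origin: centre of its underside.
- dish: Bystander, to be left alone: open glass dish, 90 mm across, 16 mm high. Origin: centre of its underside.
- slide_box: Bystander, to be left alone: grey slide box 70 x 100 x 34 mm. Origin: centre of its underside.
- tip_rack: Bystander, to be left alone: white pipette-tip rack 70 x 110 x 50 mm. Origin: centre of its underside.
- reagent: Bystander, to be left alone: amber reagent bottle, 64 mm across, 150 mm high. Origin: centre of its underside.
- specimen_jar: Bystander, to be left alone: clear specimen jar, 60 mm across, 70 mm high. Origin: centre of its underside.
- timer: Bystander, to be left alone: white bench timer 60 x 70 x 22 mm. Origin: centre of its underside.

How it is judged:
By the outcome, as a careful person would: the job done as asked, in the order asked, and still so for the second after the job is handed in, while the arm keeps its last pose, push and grip.
It also fails if it takes over 70 s, if anything falls off the work surface, if the arm or the gripper's body presses on something with over 40 N, if the wrist force passes 120 N, or if a joint passes its speed limit or range.

## Working session

There is one attempt and no reset: what is moved stays moved. The work goes in short steps, Python scripts to look and compute and a tool call to move; the robot and the scene stay as the last step left them, time stands still between calls to the robot, and variables do not carry over. Pictures are saved under pics/ and viewed, at most 10 in all, crops included, and the job is handed in when it is done.

```bash
ls; mkdir -p pics; python3 - <<'E'
from plant import r, eyes, ticket
import cv2,numpy as np,pickle
d={}
for n in("scene","top","wrist"):
    d[n]=eyes.get_image(n); cv2.imwrite(f"pics/{n}0.png",d[n]["frame"][...,::-1])
    print(n,d[n]["fx"],d[n]["cx"],d[n]["cy"],d[n]["dist_coeffs"]); print(np.round(np.linalg.inv(d[n]["view"]),3))
pickle.dump(d,open("im0.pkl","wb"))
s=r.sense();print(s)
E
```

```text
pics
plant.py
scene 380.0240511323204 245.93475931955274 190.30631621738772 [-0.08210021  0.          0.          0.          0.        ]
[[-0.788  0.395 -0.472  1.021]
 [ 0.615  0.528 -0.585  0.573]
 [ 0.018 -0.751 -0.66   0.709]
 [ 0.     0.     0.     1.   ]]
top 415.10168168916573 257.702659344761 193.3157027854765 [-0.02138017  0.          0.          0.          0.        ]
[[-0.01  -0.985  0.17   0.371]
 [-1.     0.011  0.007 -0.009]
 [-0.009 -0.17  -0.985  1.195]
 [ 0.     0.     0.     1.   ]]
wrist 338.5959257086925 257.2411892204262 188.87493141899088 [-0.01338255  0.          0.          0.          0.        ]
[[ 0.336 -0.901 -0.276  0.281]
 [-0.942 -0.322 -0.098 -0.562]
 [-0.001  0.293 -0.956  0.374]
 [ 0.     0.     0.     1.   ]]
{'clock': 0.15, 'qpos': array([ 1.157788  ,  0.52186439, -0.03635368,  1.59988694,  0.02118942,
        1.02109558, -0.11282016]), 'dq': array([-0.00029727,  0.00052763,  0.0010398 , -0.00110916, -0.00085014,
       -0.00073932,  0.00068205]), 'joint_efforts': array([ 2.21166272e-03, -9.27395940e+01,  1.98074274e+00, -3.70063877e+01,
        1.79013930e-02,  6.25084183e-03, -5.62552918e-05]), 'tcp_pos': array([ 0.20999057, -0.58840774,  0.24986202]), 'orientation': array([ 9.85347427e-01,  1.70558666e-01, -9.22227014e-05, -4.25146152e-04]), 'force': array([-0.42143553, -0.82458778,  0.30869741]), 'torque': array([-0.04194067,  0.02376037,  0.03414775]), 'gripper_force': 0.0, 'finger_gap': 0.08581418399356698}
```

```bash
python3 -c "
import cv2
for n in('top','scene'):
    cv2.imwrite(f'pics/{n}0b.png',cv2.resize(cv2.imread(f'pics/{n}0.png'),(800,600),interpolation=cv2.INTER_CUBIC))"
```

```text
(no output)
```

View pics/top0b.png

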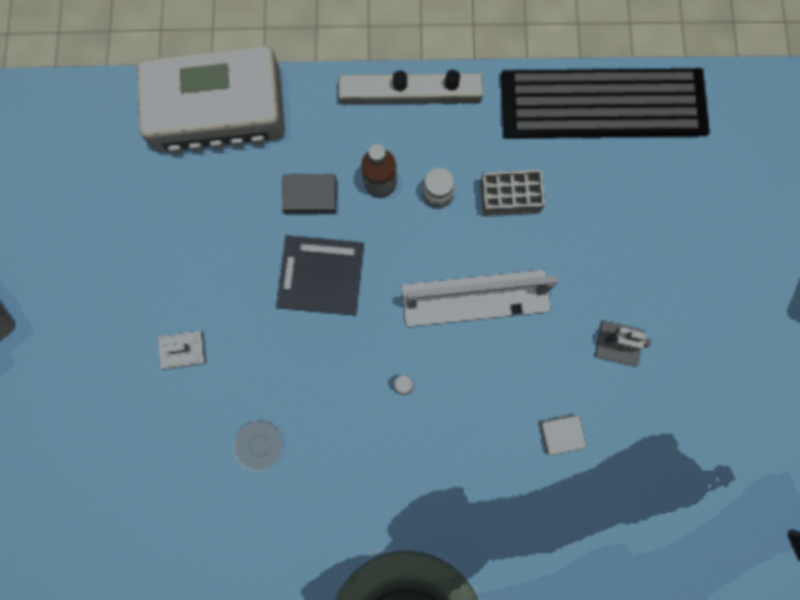

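View pics/scene0b.png

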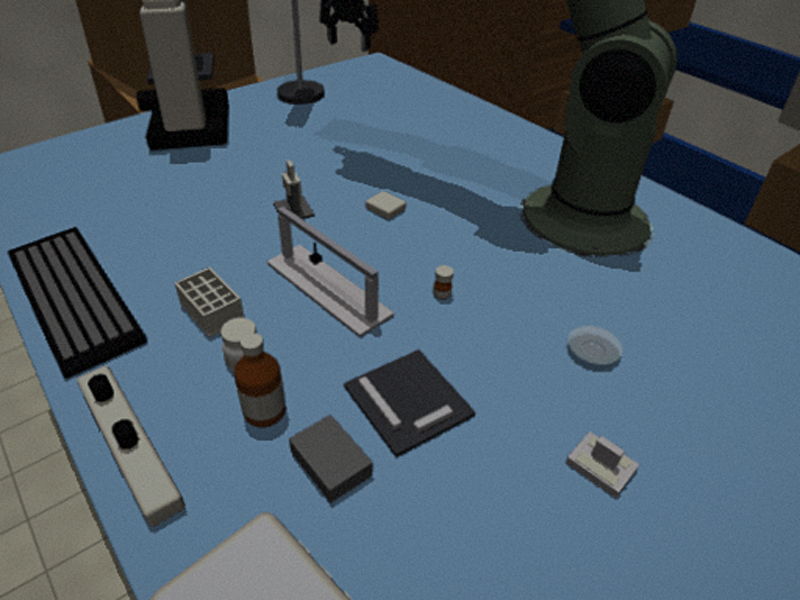

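Top view (800x600 scale): the rail bar runs from (403,290) to (554,282), and the pointer block is at (516,309). The stand with the tag is at (621,342), the nest at (320,275) with its stops at top and left, and the mount at (181,350). The vial is at (403,384), between them.

```bash
cat > h.py <<'E'
import numpy as np,cv2,pickle
from scipy.optimize import least_squares
def ray(im,uv):
    K=np.array([[im["fx"],0,im["cx"]],[0,im["fy"],im["cy"]],[0,0,1.]])
    p=cv2.undistortPoints(np.array([[uv]],float),K,np.array(im["dist_coeffs"]))[0,0]
    T=np.linalg.inv(im["view"]); return T[:3,3],T[:3,:3]@np.array([p[0],p[1],1])
def onz(im,uv,z):
    c,d=ray(im,uv); return c+d*(z-c[2])/d[2]
def proj(im,P):
    K=np.array([[im["fx"],0,im["cx"]],[0,im["fy"],im["cy"]],[0,0,1.]]);V=np.array(im["view"])
    return cv2.projectPoints(np.atleast_2d(P).astype(float),cv2.Rodrigues(V[:3,:3])[0],V[:3,3],K,np.array(im["dist_coeffs"]))[0][:,0]
def world(pose,m):
    x,y,a=pose;m=np.atleast_2d(m);c,s=np.cos(a),np.sin(a)
    return np.c_[x+c*m[:,0]-s*m[:,1],y+s*m[:,0]+c*m[:,1],m[:,2]]
def fit(obs,x0):
    # obs: list of (im, uv, model pt)
    f=lambda p:np.concatenate([proj(im,world(p,m))[0]-uv for im,uv,m in obs])
    s=least_squares(f,x0,loss="soft_l1"); return s.x,np.abs(s.fun).max()
E
python3 - <<'E'
from h import *
d=pickle.load(open("im0.pkl","rb"));T=d["top"];k=1/1.5625
g=lambda l,x0:fit([(T,np.array([u*k,v*k]),np.array(m)) for u,v,m in l],x0)
print("rail",g([(406,325,(-.04,.135,.01)),(550,312,(-.04,-.135,.01)),(403,290,(0,.128,.115)),(554,282,(0,-.128,.115))],[.5,-.1,0]))
print("nest",g([(287,236,(.07,.075,.01)),(364,242,(.07,-.075,.01)),(357,314,(-.07,-.075,.01)),(277,306,(-.07,.075,.01))],[.5,.2,0]))
print("mount",g([(159,337,(.03,.04,.016)),(202,332,(.03,-.04,.016)),(204,364,(-.03,-.04,.016)),(162,369,(-.03,.04,.016))],[.5,.2,0]))
print("stand",g([(605,321,(.035,.04,.008)),(639,365,(-.035,-.04,.008)),(596,357,(-.035,.04,.008))],[.5,-.4,0]))
print("pointer",onz(T,(516*k,309*k),.022))
print("vial",onz(T,(403*k,384*k),.055))
E
```

```text
rail (array([ 0.5837238 , -0.13286312,  0.06537022]), np.float64(1.9027130160745287))
nest (array([ 0.63083963,  0.15132736, -0.10441126]), np.float64(0.9743503447459432))
mount (array([0.48964515, 0.40497336, 0.11295543]), np.float64(0.6119913468968718))
stand (array([ 0.4950206 , -0.40145888, -0.24692691]), np.float64(1.2109329306243524))
pointer [ 0.55863582 -0.20786565  0.022     ]
vial [4.23000806e-01 2.49193561e-05 5.50000000e-02]
```

Careful with the scale: shifts go in shares of 0.5 m and turns go in shares of pi rad. That gives: 0.332 m is 0.664, -0.081 m is -0.162, -0.98 rad is -0.3119.

>>> steer_hand(ticks="0.085 0.664 -0.162 -0.1 -0.3119;0.085 0.664 -0.162 -0.1 -0.3119;0.085 0.664 -0.162 -0.1 -0.3119;0.085 0.664 -0.162 -0.1 -0.3119;0.085 0.664 -0.162 -0.1 -0.3119;0.085 0.664 -0.162 -0.1 -0.3119;0.085 0.664 -0.162 -0.1 -0.3119;0.085 0.664 -0.162 -0.1 -0.3119;0.085 0.664 -0.162 -0.1 -0.3119")

```text
clock: 1.27
tcp_pos: [0.4945, -0.4017, 0.3001]
orientation: [0.79, 0.613, -0.0, -0.0]
force: [-0.5, 0.7, -0.0]
finger_gap: 0.085
gripper_force: 0.0
```

```bash
python3 - <<'E'
from h import *
from plant import r, eyes, ticket
w=eyes.get_image("wrist");pickle.dump(w,open("w1.pkl","wb"))
cv2.imwrite("pics/w1.png",cv2.resize(w["frame"][...,::-1],(800,600),interpolation=cv2.INTER_CUBIC))
print(r.sense()["tcp_pos"],r.sense()["qpos"])
print(np.round(np.linalg.inv(w["view"]),3))
E
```

```text
[ 0.49462784 -0.40159005  0.3001985 ] [ 0.80138387  0.51246735 -0.32319597  1.49444401  0.17086127  1.16276287
  0.19912491]
[[ 0.969 -0.236 -0.073  0.514]
 [-0.247 -0.926 -0.284 -0.328]
 [-0.001  0.293 -0.956  0.424]
 [ 0.     0.     0.     1.   ]]
```

View pics/w1.png

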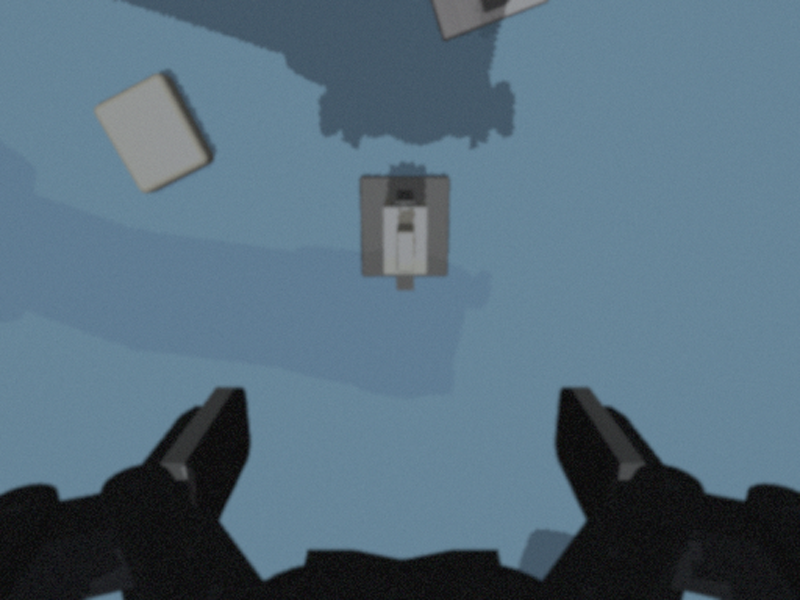

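The stand base spans (361..449, 176..276). The tag bridge spans (383..428, 206..276), with the fin at about (405,251). Next I need to know which side the long leg is on, so I'll crop the scene image.

```bash
python3 - <<'E'
from h import *
d=pickle.load(open("im0.pkl","rb"));w=pickle.load(open("w1.pkl","rb"));k=1/1.5625
c=d["scene"]["frame"][95:145,165:215,::-1]
c2=w["frame"][105:190,225:295,::-1]
cv2.imwrite("pics/c1.png",np.hstack([cv2.resize(c,(400,400),interpolation=cv2.INTER_CUBIC),cv2.resize(c2,(330,400),interpolation=cv2.INTER_CUBIC)]))
print(fit([(w,np.array(p)*k,np.array(m)) for p,m in [((361,177),(-.035,.04,.008)),((449,176),(.035,.04,.008)),((448,276),(.035,-.04,.008)),((361,276),(-.035,-.04,.008))]],[.5,-.4,-.25]))
for p in[(383,206),(428,206),(383,276),(428,276)]: print(onz(w,(p[0]*k,p[1]*k),.084))
E
```

```text
(array([ 0.49785859, -0.39806873, -0.2482083 ]), np.float64(1.127135088937365))
[ 0.4907651  -0.36837253  0.084     ]
[ 0.51868043 -0.37549643  0.084     ]
[ 0.4788276  -0.41317578  0.084     ]
[ 0.50785257 -0.42058007  0.084     ]
```

View pics/c1.png

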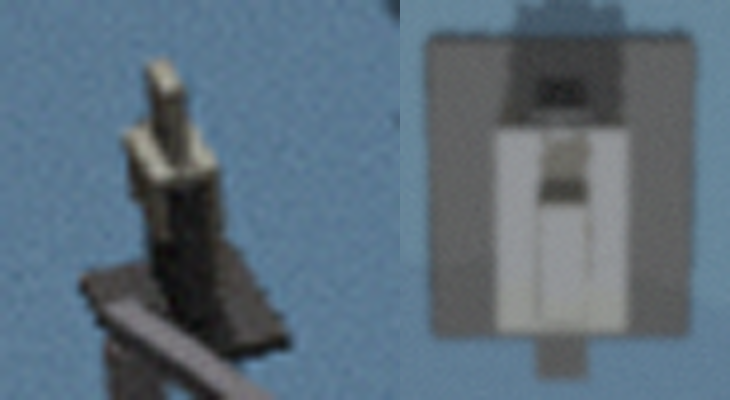

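```bash
python3 - <<'E'
from h import *
d=pickle.load(open("im0.pkl","rb"));S=d["scene"];p=(.499,-.396,-.248)
c=cv2.resize(S["frame"][90:150,165:215,::-1],(500,600),interpolation=cv2.INTER_CUBIC)
c=cv2.convertScaleAbs(c,alpha=1.6,beta=10);c=np.hstack([c,c[:,:300]]);raw=c.copy()
def ln(a,b,col):
    q=(proj(S,world(p,[a,b]))-[165,90]+.5)*10
    cv2.line(c,*[tuple(int(v) for v in t) for t in q],col,1)
for z,col in((.055,(0,255,0)),(.02,(0,0,255))):
    for x in(.014,-.014):
        ln((x,.022,z),(x,-.022,z),col); ln((x,.022,.084),(x,.022,z),col)
        ln((x,.022,z),(x*10/14,.022,z),col)
c[:,500:]=raw[:,100:400]
cv2.imwrite("pics/c2.png",c)
E
```

```text
(no output)
```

View pics/c2.png

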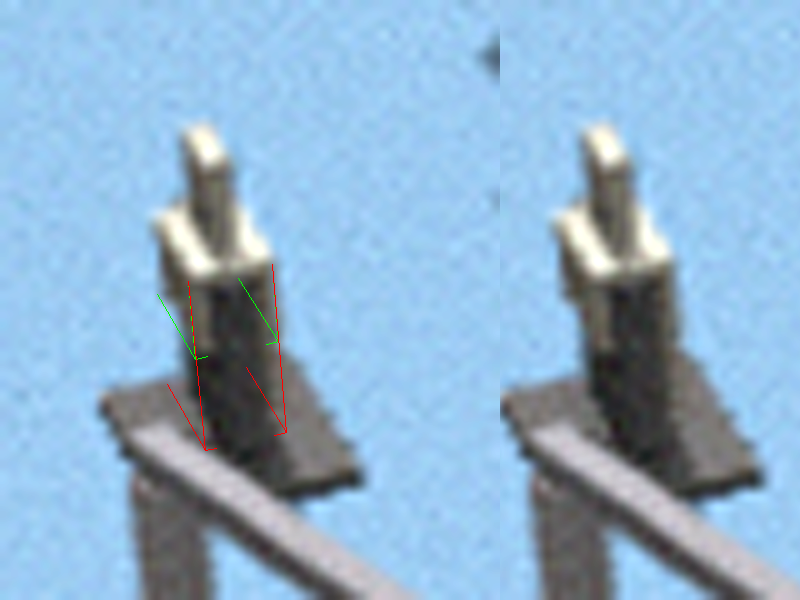

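The green end matches on the +x side, so the short leg is at +x and the long leg at −x. The tag yaw is −0.25 and no reversal is needed. Grasping now.

To row units: 0.193 m is 0.386, 0.0075 m is 0.015.

>>> steer_hand(ticks="0.06 0.015 0.0052 0.12 0;0.05 0.015 0.0052 0.24 0;0.045 0.015 0.0052 0.33 0;0.045 0.015 0.0052 0.386 0;0.045 0.015 0.0052 0.386 0;0 0.015 0.0052 0.386 0;0 0.015 0.0052 0.386 0;0 0.015 0.0052 0.386 0;0 0.015 0.0052 0.386 0;0 0.015 0.0052 0.386 0")

```text
clock: 2.58
tcp_pos: [0.5003, -0.3947, 0.1088]
orientation: [0.789, 0.614, 0.0, 0.001]
force: [-1.4, 0.7, 8.1]
finger_gap: 0.0088
gripper_force: 61.4
```

To row units: 0.274 m is 0.548, -0.06 m is -0.12, -0.316 rad is -0.1006.

>>> steer_hand(ticks="0 0 0 -0.12 0;0 0 0 -0.24 0;0 0 0 -0.36 0;0 0.12 0.008 -0.38 -0.0223;0 0.24 0.016 -0.38 -0.0446;0 0.36 0.024 -0.38 -0.0668;0 0.48 0.032 -0.38 -0.0891;0 0.548 0.032 -0.38 -0.1006;0 0.548 0.032 -0.38 -0.1006;0 0.548 0.032 -0.38 -0.1006")

```text
clock: 3.82
tcp_pos: [0.5825, -0.1333, 0.2977]
orientation: [0.683, 0.73, -0.0, 0.0]
force: [0.1, -0.5, -0.8]
finger_gap: 0.0087
gripper_force: 60.2
```

```bash
python3 - <<'E'
from h import *
from plant import r, eyes, ticket
d={n:eyes.get_image(n) for n in("wrist","scene")};pickle.dump(d,open("w2.pkl","wb"));w=d["wrist"]
cv2.imwrite("pics/w2.png",cv2.resize(w["frame"][...,::-1],(800,600),interpolation=cv2.INTER_CUBIC))
E
```

```text
(no output)
```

View pics/w2.png

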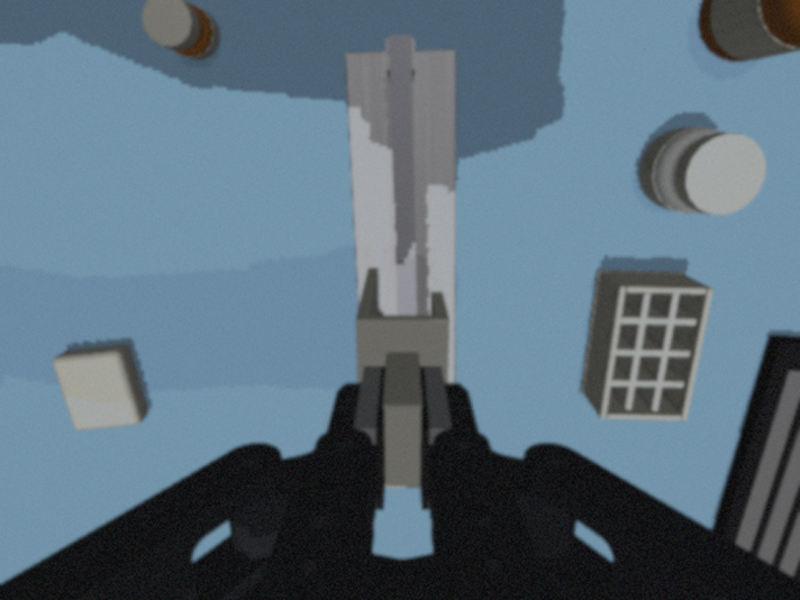

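The tag is gripped straight, with the long leg at (372,268), the −x side. The rail's +y end shows plate corners at (347,53) and (455,50), and the bar's top end at (387..414,37).

```bash
python3 - <<'E'
from h import *
d=pickle.load(open("w2.pkl","rb"));w=d["wrist"];k=1/1.5625
for p,z in[((347,53),.01),((455,50),.01),((356,250),.01),((455,300),.01),((387,38),.115),((414,38),.115),((388,70),.115),((414,70),.115),((391,180),.115),((416,180),.115)]: print(p,z,onz(w,(p[0]*k,p[1]*k),z).round(4))
# tag bridge front edge (z = tcp-.0248) , grip
print([onz(w,(u*k,v*k),.273).round(4) for u,v in((358,318),(447,318))])
# refine edges by gradients along rows (original px)
g=cv2.GaussianBlur(w["frame"].astype(np.float32).mean(2),(1,5),0)
for row in(35,45,55,65,80,95,110,125,140): 
    dd=np.diff(g[row,215:300]); i=np.argsort(-abs(dd))[:8]; print(row,sorted((215+int(j)+.5,int(dd[j])) for j in i))
E
```

```text
(347, 53) 0.01 [ 0.5353 -0.0054  0.01  ]
(455, 50) 0.01 [0.6123 0.0017 0.01  ]
(356, 250) 0.01 [ 0.5478 -0.1488  0.01  ]
(455, 300) 0.01 [ 0.6303 -0.185   0.01  ]
(387, 38) 0.115 [ 0.5671 -0.01    0.115 ]
(414, 38) 0.115 [ 0.5814 -0.009   0.115 ]
(388, 70) 0.115 [ 0.5686 -0.0257  0.115 ]
(414, 70) 0.115 [ 0.5826 -0.0248  0.115 ]
(391, 180) 0.115 [ 0.5738 -0.0836  0.115 ]
(416, 180) 0.115 [ 0.588  -0.0827  0.115 ]
[array([ 0.5687, -0.1113,  0.273 ]), array([ 0.5952, -0.1095,  0.273 ])]
35 [(219.5, 5), (220.5, 5), (221.5, 7), (262.5, 6), (263.5, 5), (289.5, -5), (290.5, -12), (291.5, -11)]
45 [(221.5, 13), (222.5, 8), (246.5, -11), (247.5, -12), (264.5, 11), (265.5, 12), (290.5, -10), (291.5, -9)]
55 [(221.5, 8), (222.5, 11), (246.5, -5), (263.5, 6), (264.5, 5), (289.5, -6), (290.5, -10), (291.5, -8)]
65 [(219.5, -9), (220.5, -11), (221.5, -6), (223.5, 10), (263.5, 6), (289.5, -7), (290.5, -12), (291.5, -8)]
80 [(223.5, 12), (224.5, 7), (235.5, -11), (236.5, -15), (237.5, -9), (289.5, -7), (290.5, -10), (291.5, -8)]
95 [(224.5, 10), (247.5, -11), (248.5, -7), (249.5, -7), (250.5, -13), (251.5, -10), (264.5, 6), (291.5, -8)]
110 [(225.5, 9), (249.5, -9), (250.5, -17), (251.5, -21), (252.5, -11), (291.5, 10), (292.5, 14), (293.5, 7)]
125 [(225.5, 13), (226.5, 9), (250.5, -13), (251.5, -21), (252.5, -18), (271.5, 14), (272.5, 19), (290.5, -7)]
140 [(226.5, 14), (227.5, 9), (251.5, -15), (252.5, -24), (253.5, -17), (271.5, 13), (272.5, 17), (273.5, 10)]
```

To row units: 0.15 m is 0.3, 0.0765 m is 0.153, -0.0245 rad is -0.0078.

>>> steer_hand(ticks="0 0.12 0.002 0 -0.0078;0 0.153 0.0026 0.02 -0.0078;0 0.153 0.0026 0.12 -0.0078;0 0.153 0.0026 0.22 -0.0078;0 0.153 0.0026 0.28 -0.0078;0 0.153 0.0026 0.3 -0.0078;0 0.153 0.0026 0.3 -0.0078;0 0.153 0.0026 0.3 -0.0078")

```text
clock: 4.92
tcp_pos: [0.5794, -0.0562, 0.1486]
orientation: [0.674, 0.739, 0.001, 0.001]
force: [0.6, 1.1, 0.0]
finger_gap: 0.0091
gripper_force: 60.3
```

>>> steer_hand(ticks="0 0 0 0.004 0;0 0 0 0.004 0")

```text
clock: 5.18
tcp_pos: [0.5789, -0.0562, 0.1457]
orientation: [0.674, 0.739, 0.0, 0.0]
force: [-0.3, -0.8, -0.3]
finger_gap: 0.009
gripper_force: 60.3
```

>>> steer_hand(ticks="0 0 0 0.004 0;0 0 0 0.004 0")

```text
clock: 5.42
tcp_pos: [0.579, -0.056, 0.1438]
orientation: [0.674, 0.739, 0.0, 0.0]
force: [-2.4, -0.3, 8.3]
finger_gap: 0.0089
gripper_force: 61.5
```

```bash
python3 - <<'E'
from h import *
from plant import r, eyes, ticket
d={n:eyes.get_image(n) for n in("wrist","scene")};pickle.dump(d,open("w3.pkl","wb"));w=d["wrist"];s=d["scene"]
a=cv2.resize(w["frame"][:,100:400,::-1],(400,512));b=cv2.resize(s["frame"][100:240,140:280,::-1],(400,512),interpolation=cv2.INTER_CUBIC)
cv2.imwrite("pics/w3.png",np.hstack([a,b]));print(r.sense()["tcp_pos"],r.sense()["qpos"])
E
```

```text
[ 0.57900398 -0.05598799  0.14380816] [ 0.29868026  0.61627395 -0.43373338  1.79265547  0.34329961  0.80708041
 -0.21235732]
```

View pics/w3.png

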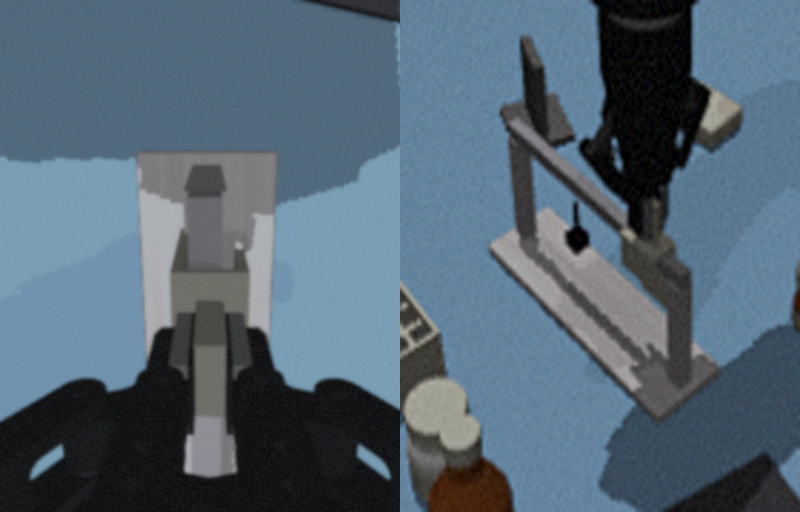

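Tag hooked near the +y end: contact at z = 0.1438 with 8 N. Next I'll find the pointer precisely in both fixed cameras.

```bash
cat > ptr.py <<'E'
from h import *
from itertools import product
def box(x0,x1,y0,y1,z0,z1): return np.array(list(product((x0,x1),(y0,y1),(z0,z1))))
def mask(im,boxes,pose,roi,S=4):
    u0,v0,u1,v1=roi;m=np.zeros(((v1-v0)*S,(u1-u0)*S),np.float32)
    for b in boxes:
        q=(proj(im,world(pose,b))+.5-[u0,v0])*S
        cv2.fillConvexPoly(m,cv2.convexHull(np.round(q*16-8).astype(np.int32)),1,shift=4)
    return cv2.GaussianBlur(cv2.resize(m,(u1-u0,v1-v0),interpolation=cv2.INTER_AREA),(0,0),.7)
PTR=[box(-.009,.009,-.009,.009,.01,.022),box(-.002,.002,-.002,.002,.022,.052)]
E
python3 - <<'E'
from ptr import *
d=pickle.load(open("im0.pkl","rb"));s3=pickle.load(open("w3.pkl","rb"))["scene"]
rail=np.array([.586,-.1366,.091])
out=[]
for n,im in(("top",d["top"]),("scene",d["scene"]),("scene3",s3)):
    p0=world(rail,[-.03,-.0685,.02])[0]
    u,v=proj(im,p0)[0].astype(int);roi=(u-9,v-12,u+10,v+10)
    g=im["frame"][roi[1]:roi[3],roi[0]:roi[2]].astype(float).mean(2)
    # linear fit g = a + b*mask ; restrict to correlations
    def cost(q):
        m=mask(im,PTR,(q[0],q[1],rail[2]),roi); A=np.c_[np.ones(m.size),m.ravel(),]
        c=np.linalg.lstsq(A,g.ravel(),rcond=None)[0]; return ((A@c-g.ravel())**2).mean()
    best=min((cost(p0[:2]+np.array(o)),o) for o in product(np.arange(-.008,.0081,.001),np.arange(-.02,.0201,.001)))
    w=p0[:2]+best[1]-rail[:2];c,s_=np.cos(rail[2]),np.sin(rail[2])
    print(n,best[0],g.var(),"rail frame",c*w[0]+s_*w[1],-s_*w[0]+c*w[1])
    # crop with overlay
    o=(u-40,v-30);Z=8 if n!="scene3" else 8
    C=cv2.resize(im["frame"][o[1]:o[1]+60,o[0]:o[0]+32*2-14,::-1],None,fx=8,fy=8,interpolation=cv2.INTER_CUBIC)
    for b in[box(-.006,.006,-.128,.128,.103,.115),box(-.04,.04,-.135,.135,0,.01)]:
        q=(proj(im,world(rail,b))+.5-o)*8;cv2.polylines(C,[cv2.convexHull(q.astype(np.int32))],True,(0,255,0),1)
    for b in PTR:
        q=(proj(im,world((*(p0[:2]+best[1]),rail[2]),b))+.5-o)*8;cv2.polylines(C,[cv2.convexHull(q.astype(np.int32))],True,(0,0,255),1)
    out.append(C)
cv2.imwrite("pics/p.png",np.hstack(out[:2]))
E
```

```text
top 298.7410102692967 1105.363656713191 rail frame -0.033078461526330025 -0.06922323898602413
scene 657.5770430632543 1849.5313497605111 rail frame -0.03235522254030585 -0.07230170051235425
scene3 777.912553757742 2135.5142535910604 rail frame -0.03235522254030585 -0.07230170051235425
```

View pics/p.png

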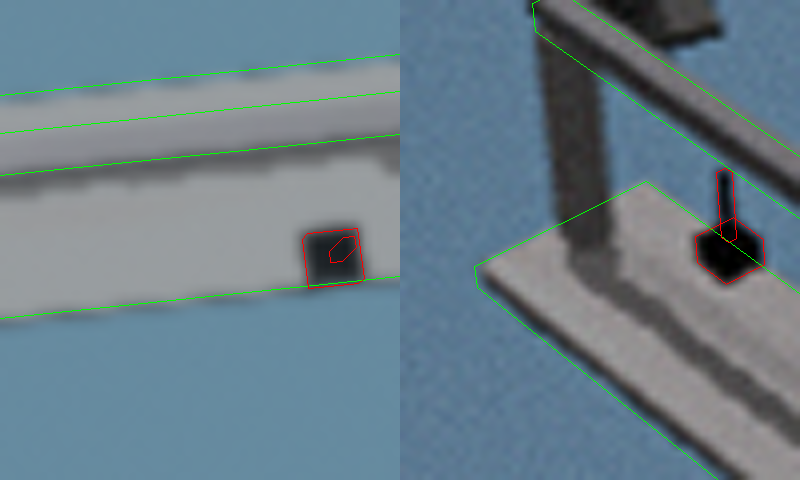

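To row units: -0.153 m is -0.306, -0.001 m is -0.002.

>>> steer_hand(ticks="0 0 0 -0.002 0;0 -0.05 0 -0.002 0;0 -0.1 0 -0.002 0;0 -0.15 0 -0.002 0;0 -0.2 0 -0.002 0;0 -0.25 0 -0.002 0;0 -0.29 0 -0.002 0;0 -0.306 0 -0.002 0;0 -0.306 0 0 0;0 -0.306 0 0 0")

```text
clock: 6.78
tcp_pos: [0.5932, -0.2081, 0.1438]
orientation: [0.674, 0.739, 0.0, 0.001]
force: [-0.2, -2.4, 5.7]
finger_gap: 0.0091
gripper_force: 61.1
```

```bash
python3 - <<'E'
from ptr import *
from plant import r, eyes, ticket
d={n:eyes.get_image(n) for n in("wrist","scene","top")};pickle.dump(d,open("w4.pkl","wb"))
t=r.sense()["tcp_pos"]
rail=np.array([.586,-.1366,.091]);w=t[:2]-rail[:2];c,s=np.cos(rail[2]),np.sin(rail[2]);print("tcp rail frame",c*w[0]+s*w[1],-s*w[0]+c*w[1],r.sense()["force"])
E
```

```text
tcp rail frame 0.0007898842976578856 -0.07159858415626202 [-0.34255488 -2.81619479  5.11983903]
```

To row units: -0.12 m is -0.24, -0.11 m is -0.22.

>>> steer_hand(ticks="0.03 0 0 0 0;0.03 0 0 0 0;0.03 0 0 0 0;0.03 0 0 -0.04 0;0.03 0 0 -0.12 0;0.03 0 0 -0.22 0;0.03 -0.1 -0.06 -0.24 0;0.03 -0.16 -0.1 -0.24 0;0.03 -0.16 -0.1 -0.24 0;0.03 -0.16 -0.1 -0.24 0")

```text
clock: 8.18
tcp_pos: [0.5508, -0.292, 0.2642]
orientation: [0.674, 0.739, 0.0, 0.0]
force: [0.6, 1.0, -0.5]
finger_gap: 0.0299
gripper_force: 0.0
```

```bash
python3 - <<'E'
from h import *
from plant import r, eyes, ticket
d={n:eyes.get_image(n) for n in("wrist","scene","top")};pickle.dump(d,open("w5.pkl","wb"));w=d["wrist"]
cv2.imwrite("pics/w5.png",cv2.resize(w["frame"][:288,100:484,::-1],(800,600),interpolation=cv2.INTER_CUBIC))
E
```

```text
(no output)
```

View pics/w5.png

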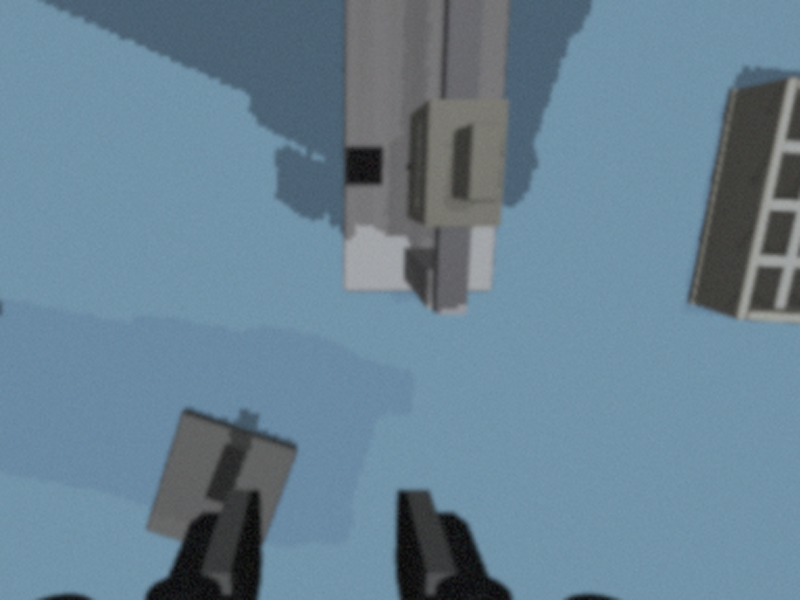

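The pin block covers (345..382, 148..184), the tag bridge spans rows 99..224, and the plate's −y end is at row 290. These convert to rail coordinates as follows.

```bash
python3 - <<'E'
from ptr import *
w=pickle.load(open("w5.pkl","rb"))["wrist"];k=1/2.08333
f=w["frame"].astype(float).mean(2)
rail=np.array([.586,-.1366,.091]);c,s=np.cos(rail[2]),np.sin(rail[2])
def rf(u,v,z):
    p=onz(w,(100+u*k-.25,v*k-.25),z)[:2]-rail[:2]; return np.round([c*p[0]+s*p[1],-s*p[0]+c*p[1]],4)
for n,u,v,z in(("block tl",345,148,.022),("tr",382,148,.022),("bl",345,184,.022),("br",382,184,.022),("bridge tl",428,99,.119),("tr",507,99,.119),("bl",427,224,.119),("br",499,224,.119),("plate l",345,290,.01),("plate r",491,290,.01),("fin top t",500,120,.153),("fin top b",493,200,.153)): print(n,rf(u,v,z))
# subpixel: fit block mask
p0=world(rail,[-.03,-.072,.02])[0];u,v=proj(w,p0)[0].astype(int);roi=(u-7,v-16,u+9,v+17)
g=f[roi[1]:roi[3],roi[0]:roi[2]]
def cost(o):
    m=mask(w,PTR,(*(p0[:2]+o),rail[2]),roi);A=np.c_[np.ones(m.size),m.ravel()];x=np.linalg.lstsq(A,g.ravel(),rcond=None)[0];return((A@x-g.ravel())**2).mean()
b=min((cost(np.array(o)),o) for o in product(np.arange(-.006,.0061,.0005),repeat=2))
q=p0[:2]+b[1]-rail[:2];print("ptr fit",b[0],g.var(),c*q[0]+s*q[1],-s*q[0]+c*q[1])
# edge profiles across the bridge columns (orig px ~ u 310-330)
pr=f[:,100+205:100+235].mean(1);dd=np.diff(pr);i=[j for j in range(35,125) if abs(dd[j])>4];print([(j+.5,round(dd[j])) for j in i])
pb=f[:,100+169:100+180].mean(1);dd=np.diff(pb);print([(j+.5,round(dd[j])) for j in range(60,100) if abs(dd[j])>6])
E
```

```text
block tl [-0.04   -0.0615]
tr [-0.0218 -0.0614]
bl [-0.0398 -0.0785]
br [-0.0214 -0.0785]
bridge tl [-0.0129 -0.0487]
tr [ 0.0152 -0.0486]
bl [-0.0114 -0.0921]
br [ 0.0154 -0.092 ]
plate l [-0.039  -0.1332]
plate r [ 0.0395 -0.1331]
fin top t [ 0.0055 -0.0582]
fin top b [ 0.0049 -0.0824]
ptr fit 49.71161044457938 1789.0324074074072 -0.031809975799351395 -0.06982652637334555
[(47.5, 5), (60.5, -4)]
[(68.5, -11), (69.5, -24), (70.5, -29), (71.5, -20), (72.5, -7), (86.5, 17), (87.5, 27), (88.5, 25), (89.5, 15)]
```

The block centre is at y' = −0.070 and the tag at −0.0703, so the tag is in line. Next are the nest and mount views.

To row units: 0.423 m is 0.846, 0.07 m is 0.14.

>>> steer_hand(ticks="0.06 0.02 0.02 -0.072 0;0.085 0.12 0.04 -0.072 0;0.085 0.24 0.08 -0.072 0;0.085 0.36 0.11 -0.072 0;0.085 0.48 0.14 -0.072 0;0.085 0.6 0.17 -0.072 0;0.085 0.72 0.2 -0.072 0;0.085 0.82 0.22 -0.072 0;0.085 0.846 0.226 -0.072 0;0.085 0.846 0.226 -0.072 0;0.085 0.846 0.226 -0.072 0")

```text
clock: 9.7
tcp_pos: [0.6241, 0.1374, 0.2993]
orientation: [0.674, 0.739, -0.0, 0.0]
force: [-0.5, -0.2, -0.1]
finger_gap: 0.085
gripper_force: 0.0
```

```bash
cat > snap.py <<'E'
import sys,pickle
from plant import r, eyes, ticket
w=eyes.get_image("wrist");pickle.dump(w,open(sys.argv[1],"wb"));print(r.sense()["tcp_pos"])
E
python3 snap.py n1.pkl
```

```text
[0.624124   0.13727825 0.29935144]
```

>>> steer_hand(ticks="0.085 0.11 -0.044 0 0;0.085 0.22 -0.088 0 0;0.085 0.33 -0.132 0 0;0.085 0.44 -0.176 0 0;0.085 0.548 -0.22 0 -0.0064;0.085 0.548 -0.22 0 -0.0064;0.085 0.548 -0.22 0 -0.0064;0.085 0.548 -0.22 0 -0.0064")

```text
clock: 10.75
tcp_pos: [0.4903, 0.4, 0.2994]
orientation: [0.667, 0.745, -0.0, 0.0]
force: [0.1, 0.1, 0.1]
finger_gap: 0.085
gripper_force: 0.0
```

```bash
python3 snap.py m1.pkl
python3 - <<'E'
from h import *
a=pickle.load(open("n1.pkl","rb"))["frame"];b=pickle.load(open("m1.pkl","rb"))["frame"]
a=a[0:230,170:400,::-1];b=b[0:230,140:370,::-1]
cv2.imwrite("pics/nm.png",np.hstack([cv2.resize(x,(400,400),interpolation=cv2.INTER_CUBIC) for x in(a,b)]))
E
```

```text
[0.49016634 0.40017819 0.29932178]
```

View pics/nm.png

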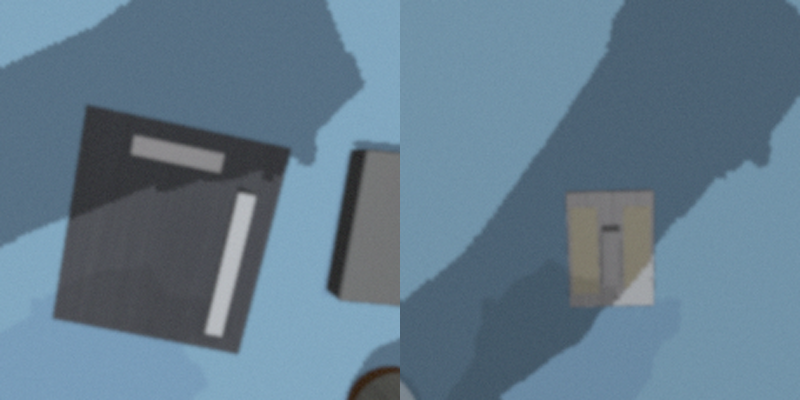

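Nest corners in the left crop: (87,105), (291,150), (239,353), (53,319). Mount corners in the right crop: (167,192), (254,190), (254,305), (169,306), with its fin at (211,257).

```bash
python3 - <<'E'
from h import *
n=pickle.load(open("n1.pkl","rb"));m=pickle.load(open("m1.pkl","rb"));k=230/400
F=lambda im,u0,l,x0:fit([(im,np.array([u0+u*k-.25,v*k-.25]),np.array(p)) for u,v,p in l],x0)
nc=[(87,105,(-.07,.075,.01)),(291,150,(.07,.075,.01)),(239,353,(.07,-.075,.01)),(53,319,(-.07,-.075,.01))]
sc=[(236,193,(.04,.04,.022)),(257,196,(.052,.04,.022)),(222,337,(.052,-.06,.022)),(205,334,(.04,-.06,.022)),(133,135,(-.035,.062,.022)),(225,154,(.025,.062,.022)),(221,173,(.025,.05,.022)),(131,155,(-.035,.05,.022))]
print("nest",F(n,170,nc,[.63,.15,-.1]),F(n,170,sc,[.63,.15,-.1]),F(n,170,nc+sc,[.63,.15,-.1]))
print("mount",F(m,140,[(167,192,(-.03,.04,.016)),(254,190,(.03,.04,.016)),(254,305,(.03,-.04,.016)),(169,306,(-.03,-.04,.016))],[.49,.4,.1]))
# fin top corners z=.051
print([onz(m,(140+u*k,v*k),.051).round(4) for u,v in((202,232),(220,232),(203,286),(222,286))])
E
```

```text
nest (array([ 0.63396594,  0.15441503, -0.10729108]), np.float64(1.0618023853783995)) (array([ 0.63386217,  0.15446125, -0.10607742]), np.float64(1.4816779639299398)) (array([ 0.63389273,  0.15446285, -0.10658939]), np.float64(1.5209747546994663))
mount (array([0.49490401, 0.40885848, 0.12414951]), np.float64(0.5863969477782405))
[array([0.4873, 0.4249, 0.051 ]), array([0.4985, 0.4262, 0.051 ]), array([0.4917, 0.3904, 0.051 ]), array([0.5039, 0.3917, 0.051 ])]
```

Careful with the scale: shifts go in shares of 0.5 m and turns go in shares of pi rad. That gives: 0.2593 m is 0.5186, 0.0077 m is 0.0154, -0.011 rad is -0.0035.

>>> steer_hand(ticks="0.05 0.0154 0.0112 0.12 -0.0035;0.045 0.0154 0.0112 0.24 -0.0035;0.045 0.0154 0.0112 0.36 -0.0035;0.045 0.0154 0.0112 0.46 -0.0035;0.045 0.0154 0.0112 0.51 -0.0035;0.045 0.0154 0.0112 0.5186 -0.0035;0 0.0154 0.0112 0.5186 -0.0035;0 0.0154 0.0112 0.5186 -0.0035;0 0.0154 0.0112 0.5186 -0.0035;0 0.0154 0.0112 0.5186 -0.0035;0 0.0154 0.0112 0.5186 -0.0035")

```text
clock: 12.18
tcp_pos: [0.4947, 0.4103, 0.0416]
orientation: [0.662, 0.749, 0.001, 0.0]
force: [1.3, -2.1, 7.8]
finger_gap: 0.0111
gripper_force: 59.8
```

To row units: -0.2677 m is -0.5354, 0.1096 m is 0.2192, 0.2296 rad is 0.0731.

>>> steer_hand(ticks="0 0 0 -0.08 0;0 0 0 -0.18 0;0 -0.11 0.044 -0.2 0.0159;0 -0.22 0.09 -0.2 0.0318;0 -0.33 0.134 -0.2 0.0477;0 -0.44 0.18 -0.2 0.0637;0 -0.52 0.214 -0.2 0.0731;0 -0.5354 0.2192 -0.2 0.0731;0 -0.5354 0.2192 -0.2 0.0731;0 -0.5354 0.2192 -0.12 0.0731;0 -0.5354 0.2192 -0.06 0.0731;0 -0.5354 0.2192 -0.034 0.0731;0 -0.5354 0.2192 -0.034 0.0731;0 -0.5354 0.2192 -0.034 0.0731")

```text
clock: 13.92
tcp_pos: [0.6361, 0.1584, 0.0583]
orientation: [0.743, 0.669, 0.001, 0.0]
force: [0.6, 0.3, -1.9]
finger_gap: 0.0108
gripper_force: 59.0
```

>>> steer_hand(ticks="0 0 0 0.004 0;0 0 0 0.004 0")

```text
clock: 14.18
tcp_pos: [0.6357, 0.1577, 0.0554]
orientation: [0.744, 0.669, 0.0, 0.0]
force: [0.4, 0.1, -2.2]
finger_gap: 0.0113
gripper_force: 59.0
```

To row units: 0.003 m is 0.006, 0.002 m is 0.004.

>>> steer_hand(ticks="0 0 0 0.004 0;0 0 0 0.004 0;0 0 0 0.006 0;0 0 0 0.006 0")

```text
clock: 14.68
tcp_pos: [0.6355, 0.1578, 0.0519]
orientation: [0.744, 0.669, -0.0, -0.0]
force: [-0.5, 0.5, -1.9]
finger_gap: 0.0111
gripper_force: 59.0
```

>>> steer_hand(ticks="0 0 0 0.003 0;0 0 0 0.003 0;0 0 0 0.003 0")

```text
clock: 15.05
tcp_pos: [0.6356, 0.1578, 0.0516]
orientation: [0.744, 0.669, 0.0, 0.0]
force: [-6.8, -2.3, 16.3]
finger_gap: 0.011
gripper_force: 61.8
```

To row units: 0.008 m is 0.016, -0.001 m is -0.002.

>>> steer_hand(ticks="0 0 0 -0.002 0;0 0 0.006 -0.002 0;0 0 0.012 -0.002 0;0 0 0.016 -0.002 0;0 0 0.016 -0.002 0")

```text
clock: 15.68
tcp_pos: [0.6433, 0.1571, 0.0516]
orientation: [0.744, 0.669, -0.0, -0.0]
force: [-6.0, -0.2, 6.7]
finger_gap: 0.0108
gripper_force: 60.4
```

>>> steer_hand(ticks="0 0 0.002 0 0;0 0 0.004 0 0;0 0 0.004 0 0")

```text
clock: 16.05
tcp_pos: [0.6435, 0.1571, 0.0517]
orientation: [0.743, 0.669, -0.002, -0.001]
force: [-20.4, 0.0, 19.3]
finger_gap: 0.0111
gripper_force: 62.4
```

To row units: 0.008 m is 0.016, 0.006 m is 0.012.

>>> steer_hand(ticks="0 0 -0.002 -0.001 0;0 0.006 -0.002 -0.001 0;0 0.012 -0.002 -0.001 0;0 0.016 -0.002 -0.001 0;0 0.016 -0.002 -0.001 0")

```text
clock: 16.68
tcp_pos: [0.6441, 0.1628, 0.0518]
orientation: [0.744, 0.668, -0.002, 0.0]
force: [-14.6, -10.4, 14.3]
finger_gap: 0.0111
gripper_force: 61.4
```

>>> steer_hand(ticks="0 0.003 0 0 0;0 0.006 0 0 0;0 0.006 0 0 0")

```text
clock: 17.05
tcp_pos: [0.6444, 0.1654, 0.0518]
orientation: [0.744, 0.668, -0.003, 0.0]
force: [-14.8, -11.8, 15.3]
finger_gap: 0.0107
gripper_force: 61.7
```

To row units: 0.002 m is 0.004, 0.001 m is 0.002.

>>> steer_hand(ticks="0 0.002 0 0 0;0 0.004 0 0 0;0 0.004 0 0 0")

```text
clock: 17.42
tcp_pos: [0.6444, 0.1655, 0.0518]
orientation: [0.744, 0.668, -0.004, 0.001]
force: [-18.4, -20.5, 21.9]
finger_gap: 0.011
gripper_force: 62.7
```

>>> steer_hand(ticks="0 0.004 0 0 0;0 0.004 0 0 0")

```text
clock: 17.68
tcp_pos: [0.6444, 0.1656, 0.0519]
orientation: [0.745, 0.667, -0.005, 0.002]
force: [-23.2, -29.3, 28.3]
finger_gap: 0.0109
gripper_force: 63.7
```

To row units: 0.001 m is 0.002, -0.0005 m is -0.001.

```bash
cat > st.py <<'E'
from plant import r, eyes, ticket
from scipy.spatial.transform import Rotation as R
s=r.sense();M=R.from_quat(s["orientation"]).as_matrix();print("tool z",M[:,2].round(4),"x",M[:,0].round(4),s["force"].round(1),s["torque"].round(2),s["tcp_pos"].round(4))
E
python3 st.py
```

```text
tool z [-0.0055 -0.0092 -0.9999] x [ 0.1092  0.994  -0.0098] [-23.2 -29.3  28.3] [-5.97  4.68  0.02] [0.6444 0.1656 0.0519]
```

>>> steer_hand(ticks="0 -0.001 0 0.002 0;0 -0.001 0 0.002 0")

```text
clock: 17.92
tcp_pos: [0.6445, 0.1656, 0.0518]
orientation: [0.745, 0.667, -0.005, 0.002]
force: [-26.9, -29.1, 40.8]
finger_gap: 0.0111
gripper_force: 65.5
```

```bash
python3 st.py
```

```text
tool z [-0.005  -0.0087 -1.    ] x [ 0.1091  0.994  -0.0092] [-26.9 -29.1  40.8] [-5.86  5.66 -0.  ] [0.6445 0.1656 0.0518]
```

To row units: 0.0005 m is 0.001, 0.0003 m is 0.0006.

>>> steer_hand(ticks="0 0.001 0.0006 0 0;0 0.001 0.0006 0 0;0 0.001 0.0006 0 0")

```text
clock: 18.3
tcp_pos: [0.6445, 0.1656, 0.0518]
orientation: [0.745, 0.667, -0.005, 0.002]
force: [-30.9, -31.0, 44.9]
finger_gap: 0.011
gripper_force: 66.2
```

```bash
python3 - <<'E'
from ptr import *
from plant import r, eyes, ticket
T=eyes.get_image("top");o=pickle.load(open("w5.pkl","rb"))["top"];f=lambda a:a["frame"].astype(float).mean(2)
rail=(.586,-.1366,.091);u,v=proj(T,world(rail,[0,-.07,.13]))[0].astype(int)
print("tag px",u,v,"diff",abs(f(T)-f(o))[v-12:v+12,u-12:u+12].mean())
a,b=[cv2.GaussianBlur(f(x)[v-12:v+12,u-12:u+12].astype(np.float32),(0,0),1) for x in(T,o)]
print(cv2.phaseCorrelate(a,b))
E
python3 st.py
```

```text
tag px 335 178 diff 35.45196759259258
((0.4565876042264687, -0.2228399238062071), 0.6689927776654562)
tool z [-0.0057 -0.0094 -0.9999] x [ 0.1093  0.994  -0.01  ] [-30.3 -31.   44.5] [-6.3   6.36 -0.04] [0.6445 0.1656 0.0518]
```

```bash
python3 -c "
from plant import r, eyes, ticket
print(ticket.close_job())"
```

```text
the job is handed in; nothing more can be done
None
```

I handed the job in at about 18 s. The tag hangs on the rail within about 0.5 mm of the pointer, as measured just after I let it go. The mount is seated in the corner, still gripped and pushed with about 30 N toward each stop. I judged the seating and flatness from forces and tool position, not from a final picture.

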